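# Unpack the biscuit box into the counter tray

### The arm

A 6-joint arm with a two-finger parallel gripper is mounted at the origin on the work surface. World frame = base frame: x ahead of the robot, y to its left, z up, the work surface at z = 0. Lengths are in mm, angles in rad, forces in N, time in s.
With the tool pointing down it reaches from about 350 to 775 mm from the base axis. Payload 7.3 kg.
Tool frame: the origin (TCP) lies midway between the tips of the shut fingers; the grasp point (between the pads) lies 19 mm behind it; z points along the fingers, y is the line along which they close (so a half turn about z gives the same grasp; the last joint's range is limited). The gripper opens to 92 mm and grips with 3 to 60 N. Pads are 19 mm wide; open, the fingers measure 130 mm over their backs; the gripper's body (75 mm by 190 mm) begins 47 mm behind the grasp point.
Start: joints at [1.201, 0.342, 1.524, -0, 1.275, -0.146], TCP at [116.5, 511.93, 226.741] pointing down, gripper open.
Joint ranges: [-2.53, 2.53], [-0.77, 2.02], [0.04, 2.7], [-1, 4.14], [0.28, 2.66], [-3.11, 3.11]. Speed limits (rad/s): [2.57, 2.57, 3.14, 3.14, 3.14, 3.14].

### API

Orientations are given as [roll, pitch, yaw] about the fixed x, y, z axes, in that order (R = Rz(yaw) Ry(pitch) Rx(roll)).
In Python, from plant import bot gives the robot as it stands.
- The arm moves only by the tool jog_arm, never from a script. Its arguments are lists of equal length, an entry for each row: "dp": the shift along the tool's x, y, z in m, a list of three; "twist": the turn about the tool's z in degrees. A call has 1 to 10 rows; each row shifts and turns the commanded pose from where the row before left it, along the tool's axes as they then stand; what a row does not reach is not made up. A row lasts 1/8 s, in which the tool goes at most 62.5 mm and 10.7 degrees, less where a joint would pass 70% of its speed; a pose out of reach is approached as far as the arm can. A call is refused whole if a number of a shift passes 0.0625 or a number of a turn 10.7, either way. A call with a gripper value outside its range is refused whole. "jaw" is the finger opening in m, from 0 to 0.0918, set as the call begins (left out, the last holds). The fingers move at their own pace and stop on an object; the grip force is fixed at half the most. Time passes only in rows, so rows that do not move let the fingers close. It gives the time, the measured TCP pose, the force, the opening and the grip force at its end, in the units of the state.
- bot.get_obs(): the state, without advancing time (a new reading comes with each control period).
- bot.capture(name): name is "scene" or "top" or "wrist"; returns the picture (400x640x3 uint8, blue, green, red); there is no depth.
- bot.camera_params(name): a dict with "fx", "fy", "cx", "cy" (pixels), "R" (3x3) and "t" (3): a world point X has camera coordinates R X + t. Camera axes: x right, y down, z forward; pixel columns grow to the right and rows downward; lengths in mm; the calibration is good to about 2 mm. A picture is of the moment at which its call begins: read the wrist's pose just before it. camera_params takes no time and is no camera call; for the wrist camera it gives the pose at the moment of the call.
- bot.close_job(): hands the job in; it is judged then, once.
Trained networks look in the newest picture that a camera, given by its name, has taken for a name from the list of things; names that differ only in an ending like _2 or _b are one class to them, and where a whole thing is asked for, a point or a joint stands for the part that bears it (a point fixed in the world has none). Each returns a list of dicts, best first, with "confidence" (0 to 1); they miss things now and then, are a little off and sometimes report something else, mostly with a low value. They report only what shows in the picture. A call takes as long as a camera call.
- bot.find_in(camera, label): "bbox" ([centre column, centre row, width, height] in pixels, round what is visible of it).
- bot.masks_of(camera, label): "pixels" (400x640 bool, what is visible of it) and "bbox" ([centre column, centre row, width, height] in pixels, round what is visible of it).
The state is a dict: "time": time; "joint_positions": joint angles; "dq": joint speeds; "tau": joint torques, N m; "tool_pos": TCP position; "tcp_rot": TCP orientation; "contact_force": force on the tool from outside, world axes, zero at the start; "moment": the same for the moment, N m; "grip_width": finger opening in mm; "finger_force": force on a finger pad.
Only numpy, scipy, OpenCV 4.12 (cv2) and the standard library are available. Lean on these libraries where they do the work, as an engineer would, in place of code of your own. Each camera call takes 0.05 s, during which the arm holds its last target. There are 200 camera calls.

### The job

Turn both hold-downs fully in over the board of the biscuit box, then draw its deep tight lid straight up off the held base and stand it upright on the paper sheet, lengthwise and wholly on it. Lift every biscuit carton out of the box and over the lip of the display tray, and leave it standing upright on the tray floor, one to a place. Finish with both hold-downs turned fully back out and the empty base still down in its cradle, which it must never be pulled out of, and do not push the other things on the counter about.

Things in the scene. Friction and masses are not known exactly. Their poses are not given: they have to be found in the camera images.
- cradle: Fixed aluminium plate 210 (x) x 310 (y) x 10 mm carrying the box, left or right of the sheet; origin at the centre of its underside, z up. Low stops keep the box's board from sliding. At the middle of its long edges, x = -88 mm (front, nearer the robot) and x = +88 mm (back), y = 0, are the upright pivots of two turn-button hold-downs.
- front_holddown (a joint): Angle of the front hold-down, a flat steel bar just above the board: nose 34 mm to one side of the pivot, knob 36 mm to the other. 0 (stop) = out, bar along the cradle's y, knob at -y; grows turning clockwise from above; 1.57 = nose straight in over the board's edge, knob at -x; stop 1.62. Fully in: above 1.3; back out: below 0.3. 1 to 2 N at the knob; stays where left.
- back_holddown (a joint): Angle of the back hold-down, pivot at x +88, y 0 mm of the cradle; the same part turned half round: at 0 its knob is at the cradle's +y, it turns clockwise seen from above, at 1.57 its knob is straight out at +x. Same limits.
- front_holddown_knob (a point): A point on the axis of the front hold-down's upright round black knob (16 mm diameter, from 28 mm to 102 mm above the counter), about 12 mm below its top; 36 mm from the pivot.
- back_holddown_knob (a point): The same point on the back hold-down's knob.
- base: Loose box base: white board 140 x 290 x 8 mm with an open cardboard tray (68 x 252 mm outside, 3 mm walls, 45 mm high, tops 63 mm above the counter); 37 mm high cross walls make four places at y = -93, -31, 31, 93 mm. Origin at the centre of the board's underside, 10 mm above the counter; axes as the cradle's. About 0.4 kg.
- lid: Deep cardboard lid 81 (x) x 265 (y) x 112 mm high, open below, about 0.2 kg; origin at the centre of its lower rim. At the start fully on, rim on the board 18 mm above the counter. Friction of about 9 to 13 N holds it to the base for the first 40 mm of its rise, enough to carry the base with it if that is not held down; it must rise over 95 mm to clear the cartons.
- lid_handle (a point): Centre of the lid's wooden bar handle, 141 mm above the lid's origin: a bar 16 mm wide (along the lid's x), 110 mm long (along y), 14 mm high, carried on two 12 mm square posts at y = -45 and +45 mm with a 22 mm gap beneath the bar.
- sheet: Paper sheet fixed flat on the counter, 300 (its x) x 130 (its y) x 2 mm, origin at the centre of its underside, where the lid is to stand: the lid's long side along the sheet's x, either way round.
- tray: Loose white display tray 178 x 178 mm, 0.9 kg, walls 4 mm thick and 50 mm high (the lip), floor 4 mm; origin at the centre of its underside. A cross of walls 43 mm high makes four places about 83 mm square, centred at x, y = +-43.5 mm in its frame. Turned up to 20 degrees; on the other side of the sheet from the box.
- carton0: Biscuit carton, upright box 52 x 52 x 92 mm with a band round it, 80 to 150 g; origin at the centre of its underside, z up. At the start it stands on the board in one of the base's four places, its top 110 mm above the counter, 47 mm above the walls. Two to four cartons are present; this one may be absent.
- carton1: Biscuit carton, upright box 52 x 52 x 92 mm with a band round it, 80 to 150 g; origin at the centre of its underside, z up. At the start it stands on the board in one of the base's four places, its top 110 mm above the counter, 47 mm above the walls. Two to four cartons are present; this one may be absent.
- carton2: Biscuit carton, upright box 52 x 52 x 92 mm with a band round it, 80 to 150 g; origin at the centre of its underside, z up. At the start it stands on the board in one of the base's four places, its top 110 mm above the counter, 47 mm above the walls. Two to four cartons are present; this one may be absent.
- carton3: Biscuit carton, upright box 52 x 52 x 92 mm with a band round it, 80 to 150 g; origin at the centre of its underside, z up. At the start it stands on the board in one of the base's four places, its top 110 mm above the counter, 47 mm above the walls. Two to four cartons are present; this one may be absent.
- calculator: Bystander, leave alone. Grey calculator, 150 x 100 x 25 mm, at the left. Origin under its middle.
- honey: Bystander, leave alone. Honey jar, 68 mm wide, 90 mm high, beyond the sheet. Origin under its middle.
- mug: Bystander, leave alone. White mug, 80 mm wide, 90 mm high. Origin under its middle.
- can: Bystander, leave alone. Can, 66 mm wide, 110 mm high. Origin under its middle.
- dish: Bystander, leave alone. Blue dish, 140 mm wide, 20 mm high. Origin under its middle.
- loaf: Bystander, leave alone. Loaf, 180 x 90 x 80 mm. Origin under its middle.
- spatula: Bystander, leave alone. Spatula lying at the far side . Origin under its middle.

How it is judged:
By the outcome, as a careful person would: the job done as asked, in the order asked, and still so for the second after the job is handed in, with the robot touching nothing.
Of carton0, carton1, carton2, carton3 only 2 to 4 are there at a start; the rules pass over those that are not, and their reading is None.
At some moment in a run one of tray may be knocked a few centimetres aside while the robot is not near it.
Once in a run the grip may slacken for a moment while it holds something.
It also fails if it takes over 210 s, if anything falls off the work surface, if the arm or the gripper's body presses on something with over 40 N, if the wrist force passes 120 N, or if a joint passes its speed limit or range.

## Working session

There is one attempt and no reset: what is moved stays moved. The work goes in short steps, Python scripts to look and compute and a tool call to move; the robot and the scene stay as the last step left them, time stands still between calls to the robot, and variables do not carry over. Pictures are saved under pics/ and viewed, at most 14 in all, crops included, and the job is handed in when it is done.

Besides the shell and the picture viewer there is one more tool, called after "Request:" by a JSON object that holds its "method" and its "body", one argument or row to a line. jog_arm: Moves the arm, as the interface text tells. Its arguments: {"type":"object","properties":{"dp":{"type":"array"},"twist":{"type":"array"},"jaw":{"type":"number"}},"required":["dp","twist"]}

```bash
ls; mkdir -p pics
python3 - <<'E'
from plant import bot
import cv2,numpy as np
o=bot.get_obs();print(o)
for n in("scene","top"):
    cv2.imwrite(f"pics/{n}0.png",bot.capture(n)); print(n,bot.camera_params(n))
E
```

```text
pics
{'time': 0.0, 'joint_positions': array([ 1.20100195e+00,  3.42748406e-01,  1.52501442e+00,  3.93222686e-05,
        1.27542343e+00, -1.46012494e-01]), 'dq': array([ 0.0016823 , -0.00119617,  0.00115784,  0.00069031,  0.00031128,
        0.00066278]), 'tau': array([-1.29285399e-04, -4.31224573e+01, -2.44227809e+01,  7.17479177e-02,
        5.58750762e-02, -1.09180442e-04]), 'tool_pos': array([116.32963286, 511.52678292, 226.03255312]), 'tcp_rot': array([-3.14002147e+00, -2.69061451e-04,  2.91779908e+00]), 'contact_force': array([-0.68331763,  0.72967277, -0.01647064]), 'moment': array([0.01225699, 0.05926964, 0.01793495]), 'finger_force': 0.0, 'grip_width': 92.02907423014122}
scene {'fx': 389.37298696321056, 'fy': 389.37298696321056, 'cx': 327.48948573583493, 'cy': 197.4899410452803, 'R': array([[ 0.66217227,  0.74905348,  0.02113693],
       [ 0.44164183, -0.36731859, -0.81855333],
       [-0.60537623,  0.55135827, -0.57404153]]), 't': array([-381.08811419, -169.34526198, 1802.23190081])}
top {'fx': 484.0757803097737, 'fy': 484.0757803097737, 'cx': 312.31722675436555, 'cy': 199.05180927401102, 'R': array([[-0.00644167, -0.99995273,  0.00728296],
       [-0.98064686,  0.00489179, -0.1957238 ],
       [ 0.19567892, -0.0084028 , -0.98063202]]), 't': array([ -13.07856477,  607.28364432, 1856.09541934])}
```

View pics/top0.png

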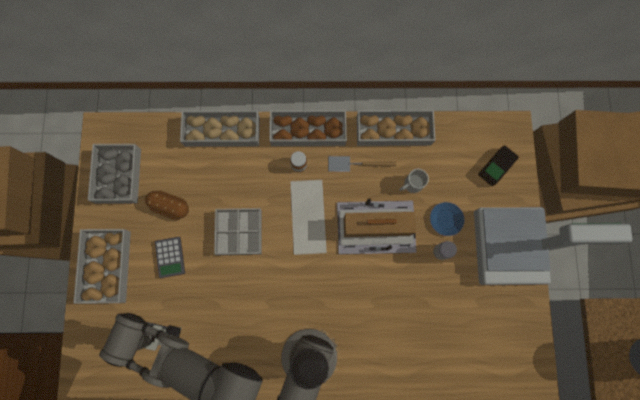

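View pics/scene0.png

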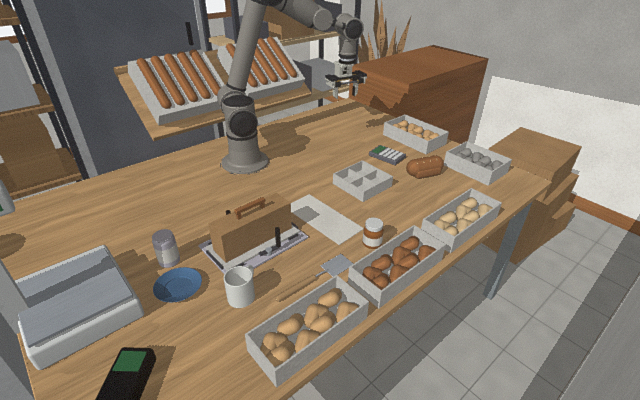

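The top view shows the tray at about (238,231), the sheet at (308,217), and the box and cradle at (376,228). The box's knobs are near (369,203) and (372,250). The scene view agrees: the lid is on the cradle and the tray is empty.

```bash
cat > h.py <<'E'
from plant import bot
import cv2,numpy as np
def world(cam,px,z,P=None):
    P=P or bot.camera_params(cam); R,t=np.array(P['R']),np.array(P['t'])
    px=np.atleast_2d(px).astype(float)
    d=np.c_[(px[:,0]-P['cx'])/P['fx'],(px[:,1]-P['cy'])/P['fy'],np.ones(len(px))]@R
    c=-R.T@t
    return (c+d*((z-c[2])/d[:,2])[:,None])[:,:2]
def pix(cam,X,P=None):
    P=P or bot.camera_params(cam); c=np.atleast_2d(X)@np.array(P['R']).T+P['t']
    return np.c_[P['fx']*c[:,0]/c[:,2]+P['cx'],P['fy']*c[:,1]/c[:,2]+P['cy']]
def rect(cam,label,z,P=None):
    """min-area rectangle of a mask, unprojected to height z"""
    m=bot.masks_of(cam,label)
    if not m: return None
    ys,xs=np.nonzero(m[0]['pixels'])
    w=world(cam,np.c_[xs,ys],z,P).astype(np.float32)
    return m[0]['confidence'],cv2.minAreaRect(w),m[0]['bbox']
def st():
    o=bot.get_obs(); print('t',round(o['time'],2),'tcp',o['tool_pos'].round(1),'rot',o['tcp_rot'].round(3),'w',round(o['grip_width'],1),'F',o['contact_force'].round(1))
    return o
def togo(x,y,z,yaw=None):
    """shift in tool axes (m) to a world TCP target; yaw = wanted direction of the tool y line, deg"""
    from scipy.spatial.transform import Rotation as Ro
    o=bot.get_obs(); R=Ro.from_euler('xyz',o['tcp_rot'])
    d=R.inv().apply(np.array([x,y,z])-o['tool_pos'])/1000
    ty=R.as_matrix()[:,1]; cur=np.degrees(np.arctan2(ty[1],ty[0]))
    print('dp',d.round(4),'cur tool-y dir',cur.round(1), '' if yaw is None else 'twist(+ is cw from above) %.1f'%(((cur-yaw)+90)%180-90))
E
python3 - <<'E'
from h import *
bot.capture("top")
for l,z in [("sheet",2),("tray",50),("cradle",10),("front_holddown_knob",102),("back_holddown_knob",102),("lid",130),("lid_handle",166),("base",18),("can",110),("mug",90),("honey",90)]:
    r=rect("top",l,z); print(l,r and (round(r[0],2),np.round(r[1][0]),np.round(r[1][1]),round(r[1][2],1),np.round(r[2])))
E
python3 - <<'E'
import cv2
im=cv2.imread('pics/top0.png')[170:280,190:480]
cv2.imwrite('pics/c0.png',cv2.resize(im,(797,302),interpolation=cv2.INTER_CUBIC))
E
```

```text
sheet (0.88, array([546.,   1.]), array([299., 130.]), 2.7, array([310., 217.,  35.,  72.]))
tray (0.85, array([480., 274.]), array([186., 183.]), 1.9, array([237., 234.,  50.,  44.]))
cradle (0.7, array([ 506., -272.]), array([221., 304.]), 0.9, array([377., 225.,  78.,  57.]))
front_holddown_knob None
back_holddown_knob None
lid (0.64, array([ 495., -270.]), array([ 98., 276.]), 1.8, array([379., 225.,  79.,  28.]))
lid_handle None
base (0.92, array([ 501., -273.]), array([291., 145.]), 89.7, array([376., 227.,  74.,  38.]))
can (0.79, array([ 398., -515.]), array([63., 90.]), 17.7, array([447., 251.,  22.,  18.]))
mug (0.68, array([ 667., -422.]), array([ 84., 113.]), 61.9, array([414., 181.,  24.,  25.]))
honey (0.63, array([749.,  35.]), array([55., 78.]), 89.8, array([300., 163.,  15.,  21.]))
```

View pics/c0.png

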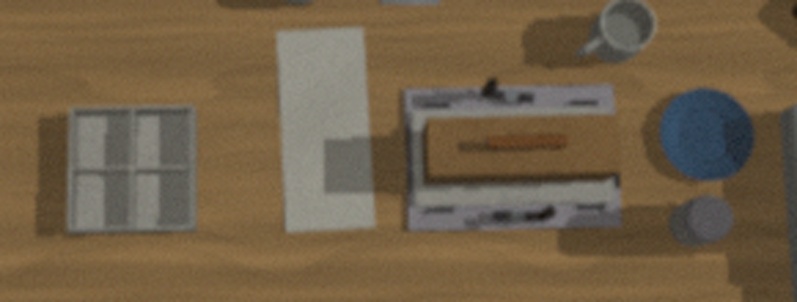

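The crop shows the cradle almost square to the world axes. The front knob is at crop (545,213), on the -y side, and the back knob is at (490,88), on the +y side. Both hold-downs are out and the tray is empty.

Request:
{"method": "jog_arm", "body": {
  "dp": [
    [-0.046,-0.036,-0.01],
    [-0.046,-0.036,-0.01],
    [-0.046,-0.036,-0.01],
    [-0.046,-0.036,-0.01],
    [-0.046,-0.036,-0.01],
    [-0.046,-0.036,-0.01],
    [-0.046,-0.036,-0.01],
    [-0.046,-0.036,-0.01],
    [-0.046,-0.036,-0.01],
    [0,0,0]
  ],
  "twist": [0,0,0,0,0,0,0,0,0,-10],
  "jaw": 0.05
}}

```text
time: 1.95
tool_pos: [450.6, 101.0, 317.0]
tcp_rot: [-3.141, 0.001, 3.091]
contact_force: [-0.7, 0.6, -1.0]
grip_width: 50.1
finger_force: 0.0
```

```bash
python3 -c "
from h import *
st();togo(450,-265,340,91)"
```

```text
t 1.95 tcp [450.6 101.  317. ] rot [-3.141e+00  1.000e-03  3.091e+00] w 50.1 F [-0.7  0.6 -1. ]
dp [-0.018  -0.3655 -0.0228] cur tool-y dir 87.1 twist(+ is cw from above) -3.9
```

Request:
{"method": "jog_arm", "body": {
  "dp": [
    [-0.003,-0.061,-0.012],
    [-0.003,-0.061,-0.012],
    [-0.003,-0.061,-0.012],
    [-0.003,-0.061,-0.012],
    [-0.003,-0.061,-0.012],
    [-0.003,-0.061,-0.012],
    [0,0,0],
    [0,0,0]
  ],
  "twist": [0,0,0,0,0,0,-4,0]
}}

```text
time: 2.95
tool_pos: [448.0, -262.9, 388.4]
tcp_rot: [3.141, -0.0, -3.123]
contact_force: [0.1, -0.4, -0.4]
grip_width: 50.2
finger_force: 0.0
```

```bash
python3 -c "
from h import *
st();P=bot.camera_params('wrist');cv2.imwrite('pics/w1.png',bot.capture('wrist'))
np.save('P1.npy',P,allow_pickle=True)
for l,z in [('front_holddown_knob',102),('back_holddown_knob',102),('front_holddown',30),('cradle',10),('base',18),('lid',130),('lid_handle',166)]:
    for m in bot.masks_of('wrist',l)[:2]:
        ys,xs=np.nonzero(m['pixels']); print(l,round(m['confidence'],2),np.round(m['bbox']),cv2.minAreaRect(world('wrist',np.c_[xs,ys],z,P).astype(np.float32)))
"
```

```text
t 2.95 tcp [ 448.  -262.9  388.4] rot [ 3.141 -0.    -3.123] w 50.2 F [ 0.1 -0.4 -0.4]
front_holddown_knob 0.7 [302. 138.  58.  11.] ((408.9665222167969, -280.0694885253906), (17.26103401184082, 73.60305786132812), 2.8948814868927)
back_holddown_knob 0.83 [312. 250.  44.  14.] ((560.2332153320312, -262.99365234375), (68.32689666748047, 19.9228572845459), 73.9385757446289)
front_holddown 0.97 [301. 138.  58.  18.] ((413.2071533203125, -281.9982604980469), (19.95998191833496, 84.02421569824219), 2.8948171138763428)
cradle 0.74 [307. 190. 191. 130.] ((506.9308776855469, -272.4276123046875), (221.1303253173828, 312.3835754394531), 0.6495651006698608)
base 0.97 [306. 160. 182.  24.] ((447.4435729980469, -272.82342529296875), (34.132606506347656, 289.3482666015625), 0.6762619018554688)
lid 0.89 [306. 203. 204.  70.] ((493.4990234375, -272.23065185546875), (96.5589828491211, 264.50823974609375), 1.0062029361724854)
lid_handle 0.89 [307. 203. 203.  70.] ((483.89727783203125, -271.5622863769531), (88.19685363769531, 241.53579711914062), 1.0062055587768555)
```

View pics/w1.png

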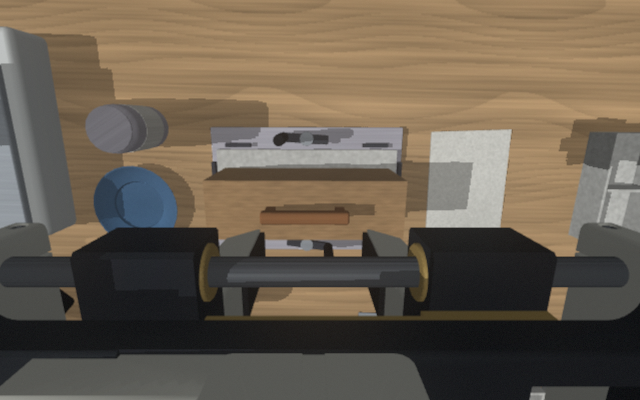

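The wrist view shows the front hold-down with its knob top at about (280,139), the handle bar from (261,217) to (349,217), and the back knob at about (329,250), partly hidden by the gripper. The cradle's front edge runs along row 128 from column 211 to 404.

```bash
python3 -c "
from h import *
P=np.load('P1.npy',allow_pickle=True).item()
print('cam',-np.array(P['R']).T@P['t'])
print('knobs',world('wrist',[[280,139],[329,252]],102,P))
print('handle',world('wrist',[[261,211],[349,211],[261,224],[349,224]],166,P))
print('cradle front corners',world('wrist',[[211,128],[404,128]],10,P))
im=cv2.imread('pics/w1.png'); 
import math
for a in (0,1,2):
  c=math.radians(a); R=np.array([[math.cos(c),-math.sin(c)],[math.sin(c),math.cos(c)]])
  C=np.array([506,-272]); print(a,pix('wrist',[np.r_[C+R@p,z] for p,z in [((-105,155),10),((-105,-155),10),((-88,0),28),((-88,-36),102),((88,36),102),((0,-55),166),((0,55),166),((-40,132),130),((-40,-132),130)]],P).round().tolist())
m=im[110:160,200:420];n=im[195:265,200:420]
cv2.imwrite('pics/c1.png',cv2.resize(np.vstack([m,n]),None,fx=3.6,fy=3.6,interpolation=cv2.INTER_CUBIC))
"
```

```text
cam [ 382.61545909 -263.90307532  545.69790283]
knobs [[ 411.06646151 -307.37481839]
 [ 572.0333952  -237.14387726]]
handle [[ 492.96470928 -324.66579142]
 [ 491.10688387 -218.43386862]
 [ 509.46575323 -325.02316792]
 [ 507.59131803 -217.69610038]]
cradle front corners [[ 401.58775563 -426.57018187]
 [ 396.14734764 -117.96354381]]
0 [[404.0, 131.0], [211.0, 128.0], [307.0, 141.0], [280.0, 144.0], [329.0, 266.0], [259.0, 221.0], [350.0, 223.0], [407.0, 186.0], [203.0, 182.0]]
1 [[403.0, 129.0], [210.0, 129.0], [306.0, 141.0], [278.0, 145.0], [330.0, 265.0], [259.0, 222.0], [350.0, 222.0], [407.0, 184.0], [203.0, 184.0]]
2 [[402.0, 128.0], [209.0, 131.0], [305.0, 141.0], [277.0, 145.0], [331.0, 265.0], [259.0, 223.0], [350.0, 221.0], [407.0, 182.0], [203.0, 186.0]]
```

View pics/c1.png

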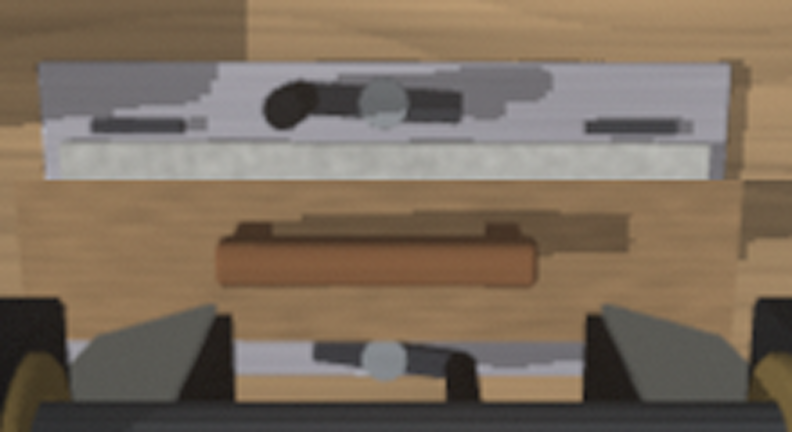

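```bash
python3 -c "
from h import *
togo(413,-308.5,75,91)"
```

```text
dp [ 0.0364 -0.0459  0.3138] cur tool-y dir 91.2 twist(+ is cw from above) 0.2
```

Request:
{"method": "jog_arm", "body": {
  "dp": [
    [0.018,-0.023,0.04],
    [0.018,-0.023,0.04],
    [0,0,0.058],
    [0,0,0.058],
    [0,0,0.055],
    [0,0,0.04],
    [0,0,0.023],
    [0,0,0]
  ],
  "twist": [0,0,0,0,0,0,0,0]
}}

```text
time: 4.35
tool_pos: [412.5, -308.1, 73.3]
tcp_rot: [3.139, -0.003, -3.121]
contact_force: [-0.2, -0.8, -0.4]
grip_width: 49.5
finger_force: 0.0
```

```bash
python3 -c "
from h import *
st();cv2.imwrite('pics/w2.png',bot.capture('wrist'))"
```

```text
t 4.35 tcp [ 412.5 -308.1   73.3] rot [ 3.139e+00 -3.000e-03 -3.121e+00] w 49.5 F [-0.2 -0.8 -0.4]
```

View pics/w2.png

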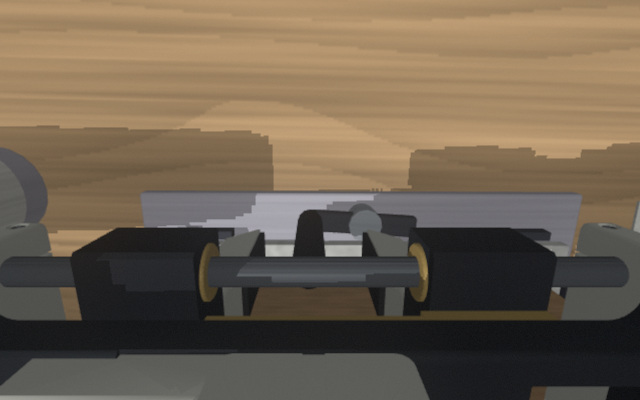

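The knob, at about column 310, stands between the fingers. I'll close on it.

Request:
{"method": "jog_arm", "body": {
  "dp": [
    [0,0,0],
    [0,0,0],
    [0,0,0],
    [0,0,0]
  ],
  "twist": [0,0,0,0],
  "jaw": 0
}}

```text
time: 4.9
tool_pos: [413.6, -310.1, 75.3]
tcp_rot: [-3.139, 0.001, -3.121]
contact_force: [-0.6, -3.3, -6.9]
grip_width: 15.2
finger_force: 30.1
```

Request:
{"method": "jog_arm", "body": {
  "dp": [
    [0.0105,0.0025,0],
    [0.009,0.0055,0],
    [0.0075,0.008,0],
    [0.0045,0.01,0],
    [0.0015,0.0105,0],
    [0,0,0]
  ],
  "twist": [0,0,0,0,0,0]
}}

```text
time: 5.65
tool_pos: [376.5, -274.6, 75.1]
tcp_rot: [-3.14, -0.004, -3.121]
contact_force: [-16.4, -8.2, 6.6]
grip_width: 15.1
finger_force: 30.0
```

Request:
{"method": "jog_arm", "body": {
  "dp": [
    [0,0,0],
    [0,0,0],
    [0,0,-0.05],
    [0,0,-0.06],
    [0,0,-0.06],
    [-0.054,0.01,0],
    [-0.054,0.01,0],
    [-0.054,0.01,0],
    [-0.054,0.01,0],
    [0,0,0]
  ],
  "twist": [0,0,0,0,0,0,0,0,0,0],
  "jaw": 0.05
}}

```text
time: 6.9
tool_pos: [597.3, -226.7, 242.5]
tcp_rot: [3.14, -0.001, -3.117]
contact_force: [-0.1, -0.1, 0.2]
grip_width: 50.2
finger_force: 0.0
```

```bash
python3 -c "
from h import *
st();P=bot.camera_params('wrist');cv2.imwrite('pics/w3.png',bot.capture('wrist'))
np.save('P1.npy',P,allow_pickle=True)
cv2.imwrite('pics/t3.png',bot.capture('top'))
togo(594,-235,75,91)"
```

```text
t 6.9 tcp [ 597.3 -226.7  242.5] rot [ 3.140e+00 -1.000e-03 -3.117e+00] w 50.2 F [-0.1 -0.1  0.2]
dp [ 0.0005 -0.007   0.1687] cur tool-y dir 91.3 twist(+ is cw from above) 0.3
```

View pics/w3.png

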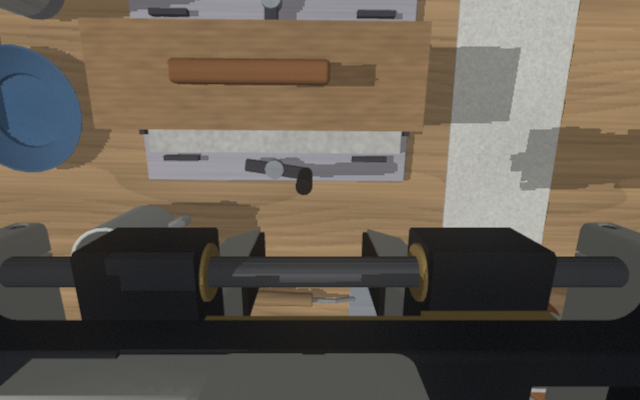

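The back pivot is at about (275,170) and its knob leans out to a top at about (304,188). The front hold-down's bar now points straight in, at (272,10). The dish, mug and sheet are undisturbed.

```bash
python3 -c "
from h import *
P=np.load('P1.npy',allow_pickle=True).item()
print(world('wrist',[[304,187]],102,P),world('wrist',[[275,170]],32,P),world('wrist',[[272,3]],32,P))
print(world('wrist',[[148,180],[403,180]],10,P), world('wrist',[[168,65],[330,65]],166,P))
h=world('wrist',[[304,187]],102,P)[0]; togo(h[0],h[1],75,91)"
```

```text
[[ 594.55239287 -234.811311  ]] [[ 590.33722268 -269.51798379]] [[ 421.11762445 -271.6418749 ]]
[[ 609.56646945 -425.55220212]
 [ 602.43978845 -117.13424046]] [[ 500.1745726  -325.45886591]
 [ 497.61983943 -217.43900468]]
dp [-1.000e-04 -6.800e-03  1.687e-01] cur tool-y dir 91.3 twist(+ is cw from above) 0.3
```

Request:
{"method": "jog_arm", "body": {
  "dp": [
    [0,-0.007,0.05],
    [0,0,0.06],
    [0,0,0.04],
    [0,0,0.019],
    [0,0,0]
  ],
  "twist": [0,0,0,0,0]
}}

```text
time: 7.62
tool_pos: [592.9, -235.8, 74.8]
tcp_rot: [3.14, -0.003, -3.122]
contact_force: [0.0, 0.4, 0.9]
grip_width: 50.1
finger_force: 0.0
```

Request:
{"method": "jog_arm", "body": {
  "dp": [
    [0,0,0],
    [0,0,0],
    [0,0,0],
    [0,0,0]
  ],
  "twist": [0,0,0,0],
  "jaw": 0
}}

```text
time: 8.12
tool_pos: [594.9, -235.7, 76.2]
tcp_rot: [3.142, 0.001, -3.121]
contact_force: [-0.5, 1.8, 3.1]
grip_width: 15.3
finger_force: 30.1
```

Request:
{"method": "jog_arm", "body": {
  "dp": [
    [-0.01,-0.0025,0],
    [-0.009,-0.0055,0],
    [-0.007,-0.008,0],
    [-0.0045,-0.01,0],
    [-0.0015,-0.01,0],
    [0,0,0]
  ],
  "twist": [0,0,0,0,0,0]
}}

```text
time: 8.88
tool_pos: [635.4, -267.6, 76.7]
tcp_rot: [3.139, 0.016, -3.121]
contact_force: [26.7, 10.8, -6.6]
grip_width: 14.4
finger_force: 32.0
```

Request:
{"method": "jog_arm", "body": {
  "dp": [
    [0,0,0],
    [0,0,0],
    [0,0,-0.05],
    [0,0,-0.06],
    [0,0,-0.06],
    [0,0,0]
  ],
  "twist": [0,0,0,0,0,0],
  "jaw": 0.05
}}

```text
time: 9.62
tool_pos: [628.9, -272.7, 252.4]
tcp_rot: [-3.135, 0.01, -3.122]
contact_force: [0.1, 0.2, -0.3]
grip_width: 50.1
finger_force: 0.0
```

```bash
python3 -c "
from h import *
st();P=bot.camera_params('wrist');a=bot.capture('wrist')
np.save('P1.npy',P,allow_pickle=True)
t=bot.capture('top')
cv2.imwrite('pics/w4.png',np.hstack([a,cv2.resize(t[175:275,290:450],(640,400),interpolation=cv2.INTER_CUBIC)])[:, :, :])
im=cv2.imread('pics/w4.png');cv2.imwrite('pics/w4.png',cv2.resize(im,(800,250)))
cv2.imwrite('pics/w4a.png',a)
"
```

```text
t 9.62 tcp [ 628.9 -272.7  252.4] rot [-3.135  0.01  -3.122] w 50.1 F [ 0.1  0.2 -0.3]
```

View pics/w4.png

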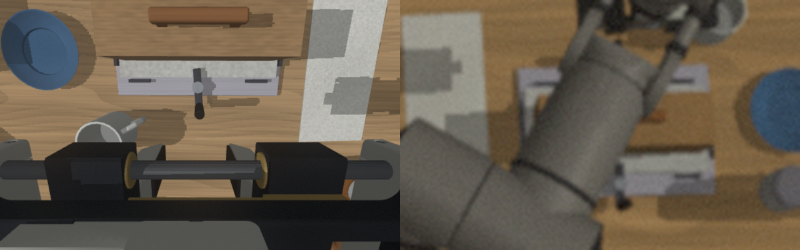

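Both hold-downs point straight in: the back knob is now out at +x. Next is the lid handle.

```bash
python3 -c "
from h import *
print(bot.get_obs()['joint_positions'].round(2));togo(501.5,-271,252,1)"
```

```text
[-0.52  0.64  0.98 -0.    1.52 -2.11]
dp [ 0.1255  0.003  -0.0061] cur tool-y dir 91.1 twist(+ is cw from above) -89.9
```

Request:
{"method": "jog_arm", "body": {
  "dp": [
    [0.042,0.001,0],
    [0.042,0.001,0],
    [0.0415,0.001,0],
    [0,0,0],
    [0,0,0],
    [0,0,0],
    [0,0,0],
    [0,0,0],
    [0,0,0],
    [0,0,0]
  ],
  "twist": [0,0,0,10,10,10,10,10,10,10]
}}

```text
time: 10.98
tool_pos: [500.8, -270.3, 243.3]
tcp_rot: [-3.139, -0.004, 1.934]
contact_force: [-0.6, 0.3, -0.5]
grip_width: 49.9
finger_force: 0.0
```

Request:
{"method": "jog_arm", "body": {
  "dp": [
    [0,0,0],
    [0,0,0],
    [0,0,0.03],
    [0,0,0]
  ],
  "twist": [10,10,0,0]
}}

```text
time: 11.48
tool_pos: [499.8, -269.6, 211.9]
tcp_rot: [-3.135, -0.005, 1.591]
contact_force: [0.3, -0.4, 0.3]
grip_width: 50.3
finger_force: 0.0
```

```bash
python3 -c "
from h import *
st();cv2.imwrite('pics/w5.png',bot.capture('wrist'));togo(501.5,-271,142,1)"
```

```text
t 11.47 tcp [ 499.8 -269.6  211.9] rot [-3.135 -0.005  1.591] w 50.3 F [ 0.3 -0.4  0.3]
dp [-0.0011  0.001   0.0717] cur tool-y dir 1.2 twist(+ is cw from above) 0.2
```

View pics/w5.png

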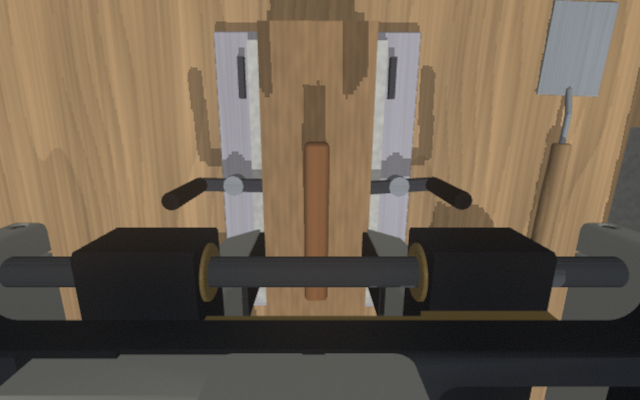

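Both bars point straight in, at rows of about 185. The handle, at column 316, is centred between the fingers.

Request:
{"method": "jog_arm", "body": {
  "dp": [
    [-0.001,0.001,0.03],
    [0,0,0.03],
    [0,0,0.011],
    [0,0,0]
  ],
  "twist": [0,0,0,0]
}}

```text
time: 12.02
tool_pos: [502.9, -271.7, 144.8]
tcp_rot: [-3.141, -0.0, 1.591]
contact_force: [0.2, -0.4, 0.1]
grip_width: 49.9
finger_force: 0.0
```

Request:
{"method": "jog_arm", "body": {
  "dp": [
    [0,0,0],
    [0,0,0],
    [0,0,0],
    [0,0,0]
  ],
  "twist": [0,0,0,0],
  "jaw": 0
}}

```text
time: 12.52
tool_pos: [502.3, -271.8, 145.0]
tcp_rot: [-3.14, 0.0, 1.591]
contact_force: [-1.6, -1.0, 3.4]
grip_width: 15.8
finger_force: 30.0
```

Request:
{"method": "jog_arm", "body": {
  "dp": [
    [0,0,-0.008],
    [0,0,-0.008],
    [0,0,-0.01],
    [0,0,0]
  ],
  "twist": [0,0,0,0]
}}

```text
time: 13.02
tool_pos: [503.1, -271.6, 171.5]
tcp_rot: [3.141, 0.0, 1.591]
contact_force: [0.0, -0.7, -8.9]
grip_width: 15.5
finger_force: 30.0
```

Request:
{"method": "jog_arm", "body": {
  "dp": [
    [0,0,-0.01],
    [0,0,-0.012],
    [0,0,-0.02],
    [0,0,-0.02],
    [0,0,-0.02],
    [0,0,-0.03],
    [0,0,-0.03],
    [0,0,0]
  ],
  "twist": [0,0,0,0,0,0,0,0]
}}

```text
time: 14.02
tool_pos: [504.3, -272.7, 317.7]
tcp_rot: [3.133, 0.006, 1.591]
contact_force: [0.2, -0.0, -2.1]
grip_width: 16.0
finger_force: 30.0
```

```bash
python3 -c "
from h import *
st();a=bot.capture('scene');cv2.imwrite('pics/s6.png',a)
cv2.imwrite('pics/s6c.png',cv2.resize(a[130:330,140:420],(784,560)))
bot.capture('top')
for l,z in [('base',18),('sheet',2),('tray',50)]:
    r=rect('top',l,z);print(l,r and r[1])
togo(547,1,312,92.7)"
```

```text
t 14.03 tcp [ 504.3 -272.7  317.7] rot [3.133 0.006 1.591] w 16.0 F [ 0.2 -0.  -2.1]
base ((500.6396179199219, -269.924560546875), (294.7281494140625, 137.20758056640625), 89.67459869384766)
sheet ((546.944580078125, 2.6440963745117188), (301.694091796875, 133.84425354003906), 2.8200297355651855)
tray None
dp [ 2.715e-01  5.000e-02 -1.000e-04] cur tool-y dir 1.2 twist(+ is cw from above) 88.5
```

View pics/s6c.png

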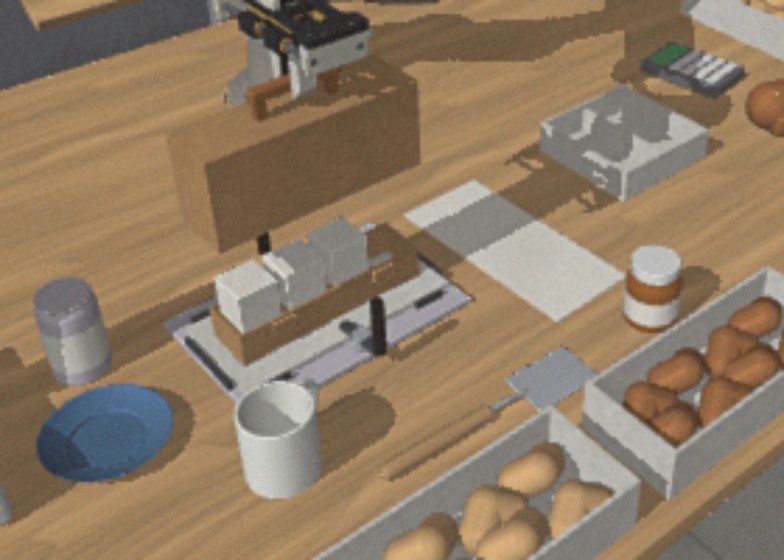

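The lid is clear and the base stays held. Three cartons show, in the three places towards -y, and the +y place nearest the sheet is empty. Now I'll carry the lid to the sheet.

Request:
{"method": "jog_arm", "body": {
  "dp": [
    [0.025,0.004,0],
    [0.045,0.007,0],
    [0.045,0.007,0],
    [0.045,0.007,0],
    [0.045,0.007,0],
    [0.045,0.006,0],
    [0.022,0.004,0],
    [0,0,0]
  ],
  "twist": [0,0,0,0,0,0,0,0]
}}

```text
time: 15.28
tool_pos: [539.1, 2.6, 311.8]
tcp_rot: [-3.14, -0.0, 1.594]
contact_force: [0.1, -0.1, -1.8]
grip_width: 15.6
finger_force: 30.0
```

Request:
{"method": "jog_arm", "body": {
  "dp": [
    [0,0,0],
    [0,0,0],
    [0,0,0],
    [0,0,0],
    [0,0,0],
    [0,0,0],
    [0,0,0],
    [0,0,0],
    [0,0,0],
    [0,0,0]
  ],
  "twist": [7,10,10,10,10,10,10,10,8,3.5]
}}

```text
time: 16.52
tool_pos: [539.1, -0.3, 312.0]
tcp_rot: [3.141, 0.001, 0.042]
contact_force: [0.3, 0.0, -2.4]
grip_width: 15.6
finger_force: 30.0
```

```bash
python3 -c "
from h import *
st();P=bot.camera_params('wrist');cv2.imwrite('pics/w7.png',bot.capture('wrist'))
bot.capture('top')
for l,z in [('lid',300),('sheet',2),('tray',50)]:
    r=rect('top',l,z);print(l,r and r[1])
togo(546.5,1.5,131,92.7)"
```

```text
t 16.52 tcp [ 5.391e+02 -3.000e-01  3.120e+02] rot [3.141e+00 1.000e-03 4.200e-02] w 15.6 F [ 0.3  0.  -2.4]
lid ((488.1425476074219, 2.465435028076172), (72.09951782226562, 65.7861328125), 89.68766784667969)
sheet ((485.1203918457031, -5.2666778564453125), (202.88409423828125, 56.90554428100586), 44.62358093261719)
tray ((496.2506103515625, -268.15362548828125), (287.64239501953125, 142.91012573242188), 89.70531463623047)
dp [ 0.0074 -0.0007  0.1814] cur tool-y dir -87.3 twist(+ is cw from above) 0.0
```

View pics/w7.png

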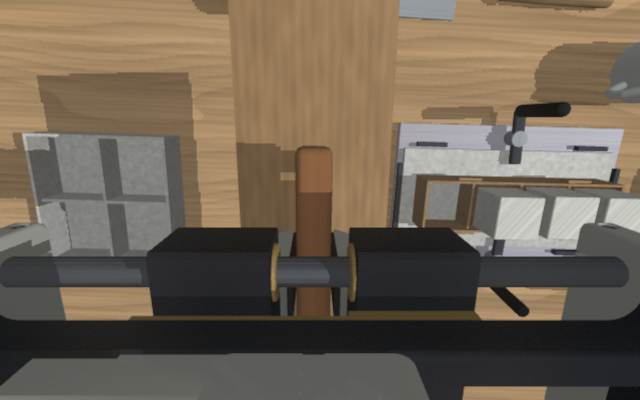

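The wrist view shows the lid held straight over the sheet, the tray at left and three cartons in the box. I'll lower the lid now.

Request:
{"method": "jog_arm", "body": {
  "dp": [
    [0.007,-0.002,0.03],
    [0,0,0.04],
    [0,0,0.04],
    [0,0,0.035],
    [0,0,0.02],
    [0,0,0.01],
    [0,0,0.004],
    [0,0,0]
  ],
  "twist": [0,0,0,0,0,0,0,0]
}}

```text
time: 17.77
tool_pos: [546.6, 3.4, 134.3]
tcp_rot: [3.141, -0.001, 0.047]
contact_force: [0.8, -0.6, -1.8]
grip_width: 15.6
finger_force: 30.0
```

Request:
{"method": "jog_arm", "body": {
  "dp": [
    [0,0,0.002],
    [0,0,0.0015],
    [0,0,0.001],
    [0,0,0]
  ],
  "twist": [0,0,0,0]
}}

```text
time: 18.27
tool_pos: [546.2, 3.5, 129.4]
tcp_rot: [-3.142, -0.0, 0.047]
contact_force: [-2.1, 0.1, 0.2]
grip_width: 15.5
finger_force: 30.0
```

Request:
{"method": "jog_arm", "body": {
  "dp": [
    [0,0,0.001],
    [0,0,0]
  ],
  "twist": [0,0]
}}

```text
time: 18.52
tool_pos: [546.1, 3.4, 128.9]
tcp_rot: [3.142, -0.0, 0.047]
contact_force: [-4.0, -0.3, 4.4]
grip_width: 15.9
finger_force: 30.0
```

Request:
{"method": "jog_arm", "body": {
  "dp": [
    [0,0,0],
    [0,0,0],
    [0,0,0],
    [0,0,-0.02],
    [0,0,-0.05],
    [0,0,-0.06],
    [0,0,-0.06],
    [0,0,0]
  ],
  "twist": [0,0,0,0,0,0,0,0],
  "jaw": 0.06
}}

```text
time: 19.52
tool_pos: [548.2, 3.2, 323.5]
tcp_rot: [3.14, -0.011, 0.047]
contact_force: [0.1, -0.8, -1.1]
grip_width: 60.2
finger_force: 0.0
```

```bash
python3 -c "
from h import *
st();P=bot.camera_params('wrist');np.save('P1.npy',P,allow_pickle=True);cv2.imwrite('pics/w8.png',bot.capture('wrist'))
for l,z in [('carton0',110),('carton1',110),('carton2',110),('carton3',110),('tray',50),('lid',114)]:
    for m in bot.masks_of('wrist',l)[:4]:
        ys,xs=np.nonzero(m['pixels']); r=cv2.minAreaRect(world('wrist',np.c_[xs,ys],z,P).astype(np.float32));print(l,round(m['confidence'],2),np.round(m['bbox']),np.round(r[0]),np.round(r[1]),round(r[2],1))
print(bot.get_obs()['joint_positions'].round(2))
"
```

```text
t 19.52 tcp [548.2   3.2 323.5] rot [ 3.14  -0.011  0.047] w 60.2 F [ 0.1 -0.8 -1.1]
carton0 0.92 [603. 213.  75.  38.] [ 528. -339.] [101.  30.] 80.5
carton0 0.68 [501. 209.  70.  40.] [ 522. -223.] [83. 43.] 89.8
carton0 0.6 [556. 222.  76.  56.] [ 516. -279.] [95. 55.] 74.8
carton1 0.92 [603. 213.  75.  38.] [ 528. -339.] [101.  30.] 80.5
carton1 0.68 [501. 209.  70.  40.] [ 522. -223.] [83. 43.] 89.8
carton1 0.6 [556. 222.  76.  56.] [ 516. -279.] [95. 55.] 74.8
carton2 0.92 [603. 213.  75.  38.] [ 528. -339.] [101.  30.] 80.5
carton2 0.68 [501. 209.  70.  40.] [ 522. -223.] [83. 43.] 89.8
carton2 0.6 [556. 222.  76.  56.] [ 516. -279.] [95. 55.] 74.8
carton3 0.92 [603. 213.  75.  38.] [ 528. -339.] [101.  30.] 80.5
carton3 0.68 [501. 209.  70.  40.] [ 522. -223.] [83. 43.] 89.8
carton3 0.6 [556. 222.  76.  56.] [ 516. -279.] [95. 55.] 74.8
tray 0.85 [112. 196. 153. 112.] [500. 268.] [155. 197.] 0.6
lid 0.57 [314. 156.  78. 197.] [567.   5.] [224.  82.] 2.9
lid 0.41 [504. 173. 224. 117.] [ 570. -206.] [115. 256.] 10.9
[-0.13  0.33  1.29  0.    1.52  1.39]
```

View pics/w8.png

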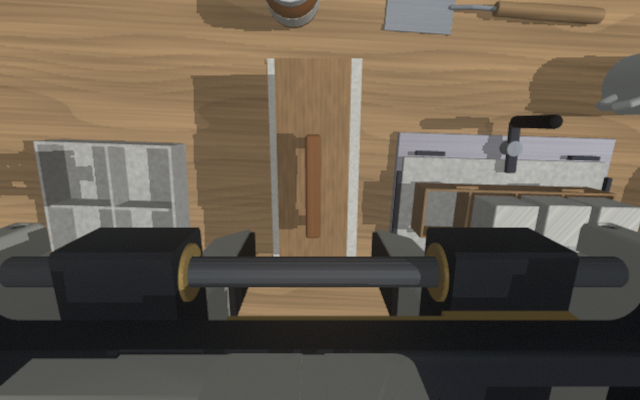

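The lid stands upright at column 315 with white paper showing on both sides. The tray is at left and the three cartons are at right. I'll go for the cartons.

Request:
{"method": "jog_arm", "body": {
  "dp": [
    [0,0,0],
    [0,0,0],
    [0,0,0],
    [0,0,0],
    [0,0,0],
    [0,0,0],
    [0,0,0],
    [0,0,0],
    [0,0,0]
  ],
  "twist": [-10,-10,-10,-10,-10,-10,-10,-10,-8.5],
  "jaw": 0.085
}}

```text
time: 21.0
tool_pos: [546.1, 3.4, 317.3]
tcp_rot: [-3.14, -0.0, 1.597]
contact_force: [0.3, -0.3, 0.5]
grip_width: 85.1
finger_force: 0.0
```

```bash
cat >> h.py <<'E'
def fit_tray(x0=(482,276,2)):
    """tray centre and yaw (mod 90) from the top camera: box silhouette against the mask"""
    from scipy.optimize import minimize
    P=bot.camera_params('top'); bot.capture('top'); ms=bot.masks_of('top','tray')
    ms=[m for m in ms if 30<m['bbox'][2]<70 and m['bbox'][0]<300]
    if not ms: print('no tray'); return None
    m=ms[0]['pixels']; b=89
    S=8; M=cv2.resize(m.astype(np.uint8),None,fx=S,fy=S,interpolation=cv2.INTER_NEAREST)[1000:2400,1000:2800]>0
    def cost(p):
        a=np.radians(p[2]); c,s=np.cos(a),np.sin(a)
        X=[[p[0]+c*u-s*v,p[1]+s*u+c*v,z] for u in(-b,b) for v in(-b,b) for z in(0,50)]
        h=cv2.convexHull(np.round((pix('top',X,P)+.5)*S-1000).astype(np.int32))
        I=np.zeros(M.shape,np.uint8); cv2.fillConvexPoly(I,h,1)
        return 1-(M&(I>0)).sum()/(M|(I>0)).sum()
    r=min((minimize(cost,[x0[0],x0[1],a],method='Nelder-Mead',options=dict(initial_simplex=[[x0[0],x0[1],a],[x0[0]+15,x0[1],a],[x0[0],x0[1]+15,a],[x0[0],x0[1],a+8]])) for a in(-10,2,12)),key=lambda r:r.fun)
    print('tray',r.x.round(1),'iou',round(1-r.fun,3),'conf',round(ms[0]['confidence'],2)); return r.x
E
python3 -c "
from h import *
st();fit_tray()
P=np.load('P1.npy',allow_pickle=True).item()
print(world('wrist',[[35,142],[187,143]],50,P))
togo(503,-240.5,300,1)"
```

```text
t 21.0 tcp [546.1   3.4 317.3] rot [-3.14  -0.     1.597] w 85.1 F [ 0.3 -0.3  0.5]
tray [482.  277.9   0.8] iou 0.96 conf 0.6
[[570.54104735 365.62456244]
 [578.25784959 168.64738891]]
dp [-0.243  -0.0483  0.0174] cur tool-y dir 1.2 twist(+ is cw from above) 0.2
```

Request:
{"method": "jog_arm", "body": {
  "dp": [
    [-0.035,-0.007,0],
    [-0.055,-0.011,0],
    [-0.055,-0.011,0],
    [-0.055,-0.011,0],
    [-0.043,-0.008,0.017],
    [0,0,0]
  ],
  "twist": [0,0,0,0,0,0]
}}

```text
time: 21.85
tool_pos: [501.9, -242.9, 299.0]
tcp_rot: [-3.138, -0.002, 1.584]
contact_force: [0.3, 0.6, -0.1]
grip_width: 84.8
finger_force: 0.0
```

```bash
python3 -c "
from h import *
st();P=bot.camera_params('wrist');cv2.imwrite('pics/w9.png',bot.capture('wrist'))
for m in bot.masks_of('wrist','carton1')[:4]:
        ys,xs=np.nonzero(m['pixels']); r=cv2.minAreaRect(world('wrist',np.c_[xs,ys],110,P).astype(np.float32));print(round(m['confidence'],2),np.round(m['bbox']),np.round(r[0]),np.round(r[1]),round(r[2],1))
togo(503,-240.5,75,1)
"
```

```text
t 21.85 tcp [ 501.9 -242.9  299. ] rot [-3.138e+00 -2.000e-03  1.584e+00] w 84.8 F [ 0.3  0.6 -0.1]
0.85 [316. 295.  40.  18.] [ 507. -377.] [50. 22.] 0.8
0.8 [317. 228.  46.  54.] [ 505. -295.] [52. 63.] 1.8
0.63 [313. 173.  49.  55.] [ 503. -235.] [52. 57.] 0.7
dp [-4.000e-04  1.000e-04  2.257e-01] cur tool-y dir 1.0 twist(+ is cw from above) 0.0
```

View pics/w9.png

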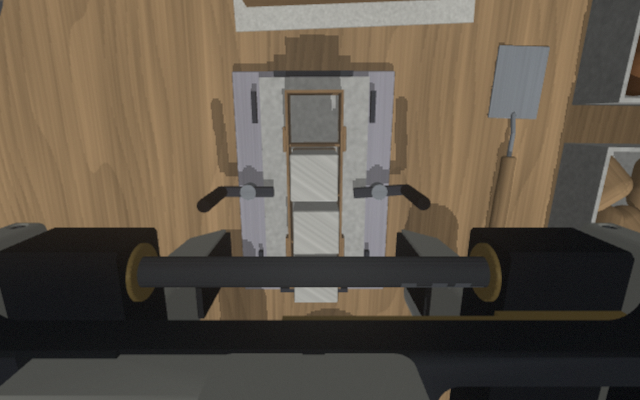

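Three cartons stand in line at columns of about 316, with the +y place empty at (315,118) and both bars in. The measured positions agree with the nominal ones, so I'll descend on the first.

Request:
{"method": "jog_arm", "body": {
  "dp": [
    [0,0,0.05],
    [0,0,0.06],
    [0,0,0.06],
    [0,0,0.035],
    [0,0,0.02],
    [0,0,0]
  ],
  "twist": [0,0,0,0,0,0]
}}

```text
time: 22.7
tool_pos: [503.1, -238.7, 75.3]
tcp_rot: [-3.14, -0.002, 1.592]
contact_force: [0.5, -0.1, 0.4]
grip_width: 84.9
finger_force: 0.0
```

Request:
{"method": "jog_arm", "body": {
  "dp": [
    [0,0,0],
    [0,0,0],
    [0,0,0],
    [0,0,0]
  ],
  "twist": [0,0,0,0],
  "jaw": 0.03
}}

```text
time: 23.2
tool_pos: [503.3, -240.6, 76.7]
tcp_rot: [3.141, 0.0, 1.591]
contact_force: [0.1, -0.3, 3.4]
grip_width: 52.2
finger_force: 29.9
```

Request:
{"method": "jog_arm", "body": {
  "dp": [
    [0,0,-0.02],
    [0,0,-0.04],
    [0,0,-0.05],
    [0,0,-0.06],
    [0,0,0]
  ],
  "twist": [0,0,0,0,0]
}}

```text
time: 23.82
tool_pos: [505.1, -241.8, 251.4]
tcp_rot: [3.133, 0.006, 1.591]
contact_force: [-0.9, -0.0, -1.0]
grip_width: 51.9
finger_force: 29.9
```

```bash
python3 -c "
from h import *
st();p=fit_tray()
import math
a=math.radians(p[2])
for u,v in((43.5,43.5),(43.5,-43.5),(-43.5,43.5),(-43.5,-43.5)):
  X=p[0]+math.cos(a)*u-math.sin(a)*v;Y=p[1]+math.sin(a)*u+math.cos(a)*v
  print(round(X,1),round(Y,1),end=' ');togo(X,Y,250,p[2])"
```

```text
t 23.82 tcp [ 505.1 -241.8  251.4] rot [3.133 0.006 1.591] w 51.9 F [-0.9 -0.  -1. ]
tray [484.1 278.1   0.8] iou 0.968 conf 0.69
527.0 322.2 dp [ 0.562   0.0355 -0.0039] cur tool-y dir 1.2 twist(+ is cw from above) 0.4
528.2 235.2 dp [ 0.475   0.0348 -0.0039] cur tool-y dir 1.2 twist(+ is cw from above) 0.4
440.0 321.0 dp [ 0.5626 -0.0515 -0.0039] cur tool-y dir 1.2 twist(+ is cw from above) 0.4
441.2 234.0 dp [ 0.4756 -0.0522 -0.0039] cur tool-y dir 1.2 twist(+ is cw from above) 0.4
```

Request:
{"method": "jog_arm", "body": {
  "dp": [
    [0.03,0.002,0],
    [0.05,0.003,0],
    [0.06,0.004,0],
    [0.06,0.004,0],
    [0.06,0.004,0],
    [0.06,0.004,0],
    [0.06,0.004,0],
    [0.06,0.004,0],
    [0.06,0.004,0],
    [0.045,0.003,0]
  ],
  "twist": [0,0,0,0,0,0,0,0,0,0]
}}

```text
time: 25.18
tool_pos: [526.8, 307.3, 243.5]
tcp_rot: [-3.137, 0.001, 1.593]
contact_force: [-0.1, 0.0, -1.1]
grip_width: 51.8
finger_force: 29.9
```

```bash
python3 -c "
from h import *
st();togo(527,322,250,0.8)"
```

```text
t 25.18 tcp [526.8 307.3 243.5] rot [-3.137e+00  1.000e-03  1.593e+00] w 51.8 F [-0.1  0.  -1.1]
dp [ 0.0147  0.0005 -0.0065] cur tool-y dir 1.2 twist(+ is cw from above) 0.4
```

Request:
{"method": "jog_arm", "body": {
  "dp": [
    [0.014,0,0.04],
    [0,0,0.04],
    [0,0,0]
  ],
  "twist": [0,0,0]
}}

```text
time: 25.55
tool_pos: [524.7, 318.0, 160.9]
tcp_rot: [-3.131, 0.004, 1.592]
contact_force: [-0.4, -0.2, -0.4]
grip_width: 52.0
finger_force: 29.9
```

```bash
cat >> h.py <<'E'
def wcheck(label='tray',z=50):
    P=bot.camera_params('wrist'); bot.capture('wrist')
    for m in bot.masks_of('wrist',label)[:3]:
        ys,xs=np.nonzero(m['pixels']); r=cv2.minAreaRect(world('wrist',np.c_[xs,ys],z,P).astype(np.float32)); w=world('wrist',np.c_[xs,ys],z,P)
        print(label,round(m['confidence'],2),np.round(r[0]),np.round(r[1]),round(r[2],1),'x',w[:,0].min().round(),w[:,0].max().round(),'y',w[:,1].min().round(),w[:,1].max().round())
E
python3 -c "
from h import *
st();wcheck();print(len(bot.masks_of('top','tray')));fit_tray()"
```

```text
t 25.55 tcp [524.7 318.  160.9] rot [-3.131  0.004  1.592] w 52.0 F [-0.4 -0.2 -0.4]
tray 0.6 [484. 288.] [177. 165.] 0.6 x 395.0 572.0 y 205.0 371.0
1
tray [485.1 263.3  -1.3] iou 0.505 conf 0.68
```

Request:
{"method": "jog_arm", "body": {
  "dp": [
    [0,0,0.04],
    [0,0,0.03],
    [0,0,0.018],
    [0,0,0.006],
    [0,0,0]
  ],
  "twist": [0,0,0,0,0]
}}

```text
time: 26.42
tool_pos: [528.3, 319.2, 73.2]
tcp_rot: [3.14, -0.001, 1.591]
contact_force: [0.1, -0.5, -0.6]
grip_width: 52.6
finger_force: 29.9
```

Request:
{"method": "jog_arm", "body": {
  "dp": [
    [0,0,0.006],
    [0,0,0.003],
    [0,0,0.001],
    [0,0,0]
  ],
  "twist": [0,0,0,0]
}}

```text
time: 26.92
tool_pos: [527.7, 319.2, 62.7]
tcp_rot: [3.141, -0.0, 1.591]
contact_force: [-1.2, -0.1, 3.2]
grip_width: 51.9
finger_force: 29.9
```

Request:
{"method": "jog_arm", "body": {
  "dp": [
    [0,0,0],
    [0,0,0],
    [0,0,-0.02],
    [0,0,-0.05],
    [0,0,-0.06],
    [0,0,-0.06],
    [0,0,0]
  ],
  "twist": [0,0,0,0,0,0,0],
  "jaw": 0.066
}}

```text
time: 27.8
tool_pos: [529.9, 320.1, 258.2]
tcp_rot: [3.131, -0.005, 1.591]
contact_force: [-0.3, -0.2, -0.8]
grip_width: 66.0
finger_force: 0.0
```

```bash
python3 -c "
from h import *
st();wcheck('carton1',96);togo(503.5,-302,250,1)"
```

```text
t 27.8 tcp [529.9 320.1 258.2] rot [ 3.131 -0.005  1.591] w 66.0 F [-0.3 -0.2 -0.8]
carton1 0.9 [528. 326.] [52. 59.] 1.1 x 501.0 554.0 y 296.0 355.0
dp [-0.6205 -0.037   0.0021] cur tool-y dir 1.2 twist(+ is cw from above) 0.2
```

Request:
{"method": "jog_arm", "body": {
  "dp": [
    [-0.04,-0.002,0],
    [-0.062,-0.004,0],
    [-0.062,-0.004,0],
    [-0.062,-0.004,0],
    [-0.062,-0.004,0],
    [-0.062,-0.004,0],
    [-0.062,-0.004,0],
    [-0.062,-0.004,0],
    [-0.062,-0.003,0],
    [-0.062,-0.002,0]
  ],
  "twist": [0,0,0,0,0,0,0,0,0,0],
  "jaw": 0.085
}}

```text
time: 29.15
tool_pos: [504.0, -281.0, 250.0]
tcp_rot: [-3.139, -0.003, 1.591]
contact_force: [0.5, 0.1, 0.9]
grip_width: 85.0
finger_force: 0.0
```

Request:
{"method": "jog_arm", "body": {
  "dp": [
    [-0.022,0,0],
    [0,0,0],
    [0,0,0]
  ],
  "twist": [0,0,0]
}}

```text
time: 29.52
tool_pos: [505.4, -299.8, 251.4]
tcp_rot: [-3.14, -0.002, 1.592]
contact_force: [-0.7, 0.8, -0.3]
grip_width: 84.9
finger_force: 0.0
```

```bash
python3 -c "
from h import *
st();wcheck('carton1',110);togo(503.5,-302,75,1)"
```

```text
t 29.52 tcp [ 505.4 -299.8  251.4] rot [-3.140e+00 -2.000e-03  1.592e+00] w 84.9 F [-0.7  0.8 -0.3]
carton1 0.88 [ 506. -345.] [52. 38.] 1.2 x 481.0 532.0 y -365.0 -326.0
carton1 0.69 [ 506. -296.] [51. 60.] 1.2 x 480.0 532.0 y -326.0 -266.0
dp [-0.0024 -0.0023  0.1771] cur tool-y dir 1.3 twist(+ is cw from above) 0.3
```

Request:
{"method": "jog_arm", "body": {
  "dp": [
    [-0.002,0,0.05],
    [0,0,0.06],
    [0,0,0.045],
    [0,0,0.022],
    [0,0,0]
  ],
  "twist": [0,0,0,0,0]
}}

```text
time: 30.25
tool_pos: [505.0, -301.6, 73.8]
tcp_rot: [-3.139, -0.003, 1.593]
contact_force: [-0.5, 0.3, 0.3]
grip_width: 85.0
finger_force: 0.0
```

Request:
{"method": "jog_arm", "body": {
  "dp": [
    [0,0,0],
    [0,0,0],
    [0,0,0],
    [0,0,0]
  ],
  "twist": [0,0,0,0],
  "jaw": 0.03
}}

```text
time: 30.75
tool_pos: [505.7, -303.6, 75.8]
tcp_rot: [3.141, 0.0, 1.591]
contact_force: [-0.5, 0.7, 4.6]
grip_width: 51.9
finger_force: 29.9
```

Request:
{"method": "jog_arm", "body": {
  "dp": [
    [0,0,-0.02],
    [0,0,-0.04],
    [0,0,-0.05],
    [0,0,-0.06],
    [0,0,0]
  ],
  "twist": [0,0,0,0,0]
}}

```text
time: 31.38
tool_pos: [507.3, -304.9, 250.7]
tcp_rot: [3.133, 0.007, 1.591]
contact_force: [-0.1, -0.7, -1.6]
grip_width: 51.5
finger_force: 29.9
```

```bash
python3 -c "
from h import *
st();p=fit_tray()
import math
a=math.radians(p[2])
for u,v in((43.5,43.5),(43.5,-43.5),(-43.5,43.5),(-43.5,-43.5)):
  X=p[0]+math.cos(a)*u-math.sin(a)*v;Y=p[1]+math.sin(a)*u+math.cos(a)*v
  print(round(X,1),round(Y,1),end=' ');togo(X,Y,250,p[2])
for m in bot.find_in('top','carton1'): print(np.round(m['bbox']),round(m['confidence'],2),world('top',m['bbox'][:2],96).round())"
```

```text
t 31.38 tcp [ 507.3 -304.9  250.7] rot [3.133 0.007 1.591] w 51.5 F [-0.1 -0.7 -1.6]
tray [483.8 277.9   0.8] iou 0.846 conf 0.57
526.8 321.9 dp [ 0.6247  0.0342 -0.0049] cur tool-y dir 1.2 twist(+ is cw from above) 0.4
527.9 234.9 dp [ 0.5377  0.0336 -0.0049] cur tool-y dir 1.2 twist(+ is cw from above) 0.4
439.8 320.8 dp [ 0.6253 -0.0528 -0.0049] cur tool-y dir 1.2 twist(+ is cw from above) 0.4
440.9 233.8 dp [ 0.5383 -0.0534 -0.0049] cur tool-y dir 1.2 twist(+ is cw from above) 0.4
[229. 220.  12.  20.] 0.8 [[520. 304.]]
[376. 222.  78.  63.] 0.5 [[ 510. -263.]]
[389. 216.   8.  18.] 0.43 [[ 530. -312.]]
```

Request:
{"method": "jog_arm", "body": {
  "dp": [
    [0.04,-0.004,0],
    [0.06,-0.005,0],
    [0.062,-0.005,0],
    [0.062,-0.005,0],
    [0.062,-0.005,0],
    [0.062,-0.005,0],
    [0.062,-0.005,0],
    [0.062,-0.005,0],
    [0.062,-0.005,0],
    [0.05,-0.005,0]
  ],
  "twist": [0,0,0,0,0,0,0,0,0,0]
}}

```text
time: 32.78
tool_pos: [443.0, 281.3, 243.1]
tcp_rot: [-3.138, 0.001, 1.592]
contact_force: [0.6, -1.0, -1.3]
grip_width: 52.1
finger_force: 29.9
```

Request:
{"method": "jog_arm", "body": {
  "dp": [
    [0.038,-0.003,0],
    [0,0,0.05],
    [0,0,0.035],
    [0,0,0]
  ],
  "twist": [0,0,0,0]
}}

```text
time: 33.28
tool_pos: [438.2, 316.1, 156.1]
tcp_rot: [-3.133, 0.004, 1.592]
contact_force: [0.1, -1.1, -0.2]
grip_width: 51.8
finger_force: 29.9
```

```bash
python3 -c "
from h import *
st();wcheck();wcheck('carton1',96);togo(440,320,70,1)"
```

```text
t 33.27 tcp [438.2 316.1 156.1] rot [-3.133  0.004  1.592] w 51.8 F [ 0.1 -1.1 -0.2]
tray 0.57 [484. 291.] [178. 160.] 0.8 x 394.0 572.0 y 211.0 372.0
carton1 0.83 [443. 291.] [ 92. 108.] 1.0 x 396.0 489.0 y 237.0 345.0
carton1 0.67 [517. 327.] [62. 70.] 89.6 x 483.0 552.0 y 296.0 358.0
dp [ 0.0023 -0.0017  0.0915] cur tool-y dir 1.2 twist(+ is cw from above) 0.2
```

Request:
{"method": "jog_arm", "body": {
  "dp": [
    [0.001,0.001,0.04],
    [0,0,0.03],
    [0,0,0.015],
    [0,0,0.008],
    [0,0,0.004],
    [0,0,0]
  ],
  "twist": [0,0,0,0,0,0]
}}

```text
time: 34.22
tool_pos: [442.1, 318.6, 63.8]
tcp_rot: [3.141, -0.001, 1.591]
contact_force: [0.2, 0.8, -0.3]
grip_width: 52.2
finger_force: 29.9
```

Request:
{"method": "jog_arm", "body": {
  "dp": [
    [0,0,0.0015],
    [0,0,0.001],
    [0,0,0]
  ],
  "twist": [0,0,0]
}}

```text
time: 34.6
tool_pos: [442.1, 318.6, 61.7]
tcp_rot: [3.14, -0.001, 1.591]
contact_force: [-2.1, -0.5, 4.5]
grip_width: 51.8
finger_force: 29.9
```

Request:
{"method": "jog_arm", "body": {
  "dp": [
    [0,0,0],
    [0,0,0],
    [0,0,-0.02],
    [0,0,-0.05],
    [0,0,-0.06],
    [0,0,-0.06],
    [0,0,0]
  ],
  "twist": [0,0,0,0,0,0,0],
  "jaw": 0.066
}}

```text
time: 35.48
tool_pos: [443.8, 319.5, 255.9]
tcp_rot: [3.132, -0.005, 1.591]
contact_force: [-0.1, 0.2, -0.8]
grip_width: 65.8
finger_force: 0.0
```

```bash
python3 -c "
from h import *
st();wcheck('carton1',96);togo(506,-364,250,1)"
```

```text
t 35.48 tcp [443.8 319.5 255.9] rot [ 3.132 -0.005  1.591] w 65.8 F [-0.1  0.2 -0.8]
carton1 0.89 [520. 326.] [66. 60.] 1.0 x 486.0 553.0 y 295.0 356.0
carton1 0.78 [443. 326.] [52. 60.] 1.0 x 417.0 469.0 y 296.0 357.0
dp [-6.835e-01  5.030e-02  6.000e-04] cur tool-y dir 1.2 twist(+ is cw from above) 0.2
```

Request:
{"method": "jog_arm", "body": {
  "dp": [
    [-0.04,0.003,0],
    [-0.062,0.005,0],
    [-0.062,0.005,0],
    [-0.062,0.005,0],
    [-0.062,0.005,0],
    [-0.062,0.005,0],
    [-0.062,0.005,0],
    [-0.062,0.005,0],
    [-0.062,0.005,0],
    [-0.062,0.004,0]
  ],
  "twist": [0,0,0,0,0,0,0,0,0,0],
  "jaw": 0.085
}}

```text
time: 36.83
tool_pos: [500.3, -280.2, 248.4]
tcp_rot: [-3.139, -0.003, 1.591]
contact_force: [1.2, 0.1, 0.1]
grip_width: 85.0
finger_force: 0.0
```

Request:
{"method": "jog_arm", "body": {
  "dp": [
    [-0.05,0.003,0],
    [-0.034,0.002,0],
    [0,0,0],
    [0,0,0]
  ],
  "twist": [0,0,0,0]
}}

```text
time: 37.33
tool_pos: [507.3, -361.5, 249.0]
tcp_rot: [-3.139, -0.003, 1.591]
contact_force: [0.8, 0.6, 0.4]
grip_width: 85.1
finger_force: 0.0
```

```bash
python3 -c "
from h import *
st();wcheck('carton1',110);togo(506,-364.5,75,1)"
```

```text
t 37.33 tcp [ 507.3 -361.5  249. ] rot [-3.139e+00 -3.000e-03  1.591e+00] w 85.1 F [0.8 0.6 0.4]
carton1 0.82 [ 506. -358.] [52. 60.] 1.1 x 481.0 533.0 y -388.0 -328.0
dp [-0.0036 -0.0017  0.1751] cur tool-y dir 1.2 twist(+ is cw from above) 0.2
```

Request:
{"method": "jog_arm", "body": {
  "dp": [
    [-0.002,-0.001,0.05],
    [0,0,0.06],
    [0,0,0.043],
    [0,0,0.02],
    [0,0,0]
  ],
  "twist": [0,0,0,0,0]
}}

```text
time: 38.05
tool_pos: [506.2, -362.6, 76.3]
tcp_rot: [-3.139, -0.003, 1.593]
contact_force: [0.2, 0.8, 0.4]
grip_width: 84.9
finger_force: 0.0
```

Request:
{"method": "jog_arm", "body": {
  "dp": [
    [0,0,0],
    [0,0,0],
    [0,0,0],
    [0,0,0]
  ],
  "twist": [0,0,0,0],
  "jaw": 0.03
}}

```text
time: 38.55
tool_pos: [506.9, -364.6, 78.3]
tcp_rot: [3.141, 0.001, 1.591]
contact_force: [-0.6, 0.1, 3.4]
grip_width: 52.1
finger_force: 29.9
```

Request:
{"method": "jog_arm", "body": {
  "dp": [
    [0,0,-0.02],
    [0,0,-0.04],
    [0,0,-0.05],
    [0,0,-0.06],
    [0,0,0]
  ],
  "twist": [0,0,0,0,0]
}}

```text
time: 39.17
tool_pos: [508.5, -365.9, 253.5]
tcp_rot: [3.134, 0.007, 1.591]
contact_force: [-0.0, 0.3, -1.2]
grip_width: 52.4
finger_force: 29.9
```

```bash
python3 -c "
from h import *
st();p=fit_tray()
import math
a=math.radians(p[2])
for u,v in((43.5,-43.5),(-43.5,-43.5)):
  X=p[0]+math.cos(a)*u-math.sin(a)*v;Y=p[1]+math.sin(a)*u+math.cos(a)*v
  print(round(X,1),round(Y,1),end=' ');togo(X,Y,250,p[2])
for m in bot.find_in('top','carton1'): print(np.round(m['bbox']),round(m['confidence'],2),world('top',m['bbox'][:2],96).round())"
```

```text
t 39.17 tcp [ 508.5 -365.9  253.5] rot [3.134 0.007 1.591] w 52.4 F [-0.   0.3 -1.2]
tray [4.846e+02 2.775e+02 1.000e-01] iou 0.739 conf 0.7
528.2 234.1 dp [ 0.5978  0.0339 -0.0024] cur tool-y dir 1.2 twist(+ is cw from above) 1.1
441.2 233.9 dp [ 0.5994 -0.0531 -0.0025] cur tool-y dir 1.2 twist(+ is cw from above) 1.1
[228. 220.  16.  21.] 0.74 [[521. 310.]]
[227. 242.  19.  19.] 0.71 [[436. 311.]]
```

Request:
{"method": "jog_arm", "body": {
  "dp": [
    [0.04,0.003,0],
    [0.06,0.004,0],
    [0.062,0.004,0],
    [0.062,0.004,0],
    [0.062,0.003,0],
    [0.062,0.003,0],
    [0.062,0.003,0],
    [0.062,0.003,0],
    [0.062,0.003,0],
    [0.05,0.003,0]
  ],
  "twist": [0,0,0,0,0,0,0,0,0,0]
}}

```text
time: 40.58
tool_pos: [526.5, 222.3, 245.4]
tcp_rot: [-3.138, 0.001, 1.592]
contact_force: [1.0, -1.7, -1.9]
grip_width: 51.7
finger_force: 29.9
```

Request:
{"method": "jog_arm", "body": {
  "dp": [
    [0.013,0.001,0],
    [0,0,0.05],
    [0,0,0.03],
    [0,0,0]
  ],
  "twist": [0,0,0,0]
}}

```text
time: 41.08
tool_pos: [526.4, 231.7, 164.2]
tcp_rot: [-3.134, 0.002, 1.591]
contact_force: [-0.7, 0.5, -1.6]
grip_width: 51.9
finger_force: 29.9
```

```bash
python3 -c "
from h import *
st();wcheck();wcheck('carton1',96);togo(527.5,234,70,1)"
```

```text
t 41.08 tcp [526.4 231.7 164.2] rot [-3.134e+00  2.000e-03  1.591e+00] w 51.9 F [-0.7  0.5 -1.6]
tray 0.88 [484. 280.] [179. 177.] 0.7 x 394.0 573.0 y 191.0 369.0
tray 0.7 [436. 326.] [83. 63.] 0.3 x 394.0 478.0 y 294.0 358.0
carton1 0.91 [531. 203.] [ 94. 111.] 1.1 x 484.0 578.0 y 147.0 258.0
carton1 0.82 [451. 321.] [68. 50.] 1.1 x 417.0 485.0 y 295.0 347.0
carton1 0.74 [527. 321.] [52. 51.] 1.1 x 501.0 553.0 y 295.0 346.0
dp [ 0.001  -0.0022  0.0992] cur tool-y dir 1.1 twist(+ is cw from above) 0.1
```

Request:
{"method": "jog_arm", "body": {
  "dp": [
    [0.003,0.001,0.04],
    [0,0,0.03],
    [0,0,0.015],
    [0,0,0.009],
    [0,0,0.003],
    [0,0,0]
  ],
  "twist": [0,0,0,0,0,0]
}}

```text
time: 42.02
tool_pos: [530.0, 236.3, 71.5]
tcp_rot: [3.14, -0.0, 1.591]
contact_force: [0.6, -0.2, -1.4]
grip_width: 51.8
finger_force: 29.9
```

Request:
{"method": "jog_arm", "body": {
  "dp": [
    [0,0,0.004],
    [0,0,0.0025],
    [0,0,0.001],
    [0,0,0]
  ],
  "twist": [0,0,0,0]
}}

```text
time: 42.52
tool_pos: [529.5, 236.3, 64.1]
tcp_rot: [3.141, -0.0, 1.592]
contact_force: [-2.5, -0.1, 5.4]
grip_width: 52.1
finger_force: 29.9
```

Contact made. I'll release and head back to turn the hold-downs out.

Request:
{"method": "jog_arm", "body": {
  "dp": [
    [0,0,0],
    [0,0,0],
    [0,0,-0.02],
    [0,0,-0.05],
    [0,0,-0.06],
    [0,0,-0.06],
    [0,0,0]
  ],
  "twist": [0,0,0,0,0,0,0],
  "jaw": 0.066
}}

```text
time: 43.4
tool_pos: [531.7, 236.9, 258.8]
tcp_rot: [3.131, -0.003, 1.591]
contact_force: [1.2, 1.0, -0.1]
grip_width: 66.3
finger_force: 0.0
```

```bash
python3 -c "
from h import *
st();wcheck('carton1',96);togo(627,-271,255,1)"
```

```text
t 43.4 tcp [531.7 236.9 258.8] rot [ 3.131e+00 -3.000e-03  1.591e+00] w 66.3 F [ 1.2  1.  -0.1]
carton1 0.78 [450. 322.] [64. 51.] 1.1 x 417.0 482.0 y 296.0 347.0
carton1 0.77 [529. 243.] [53. 60.] 0.0 x 503.0 556.0 y 213.0 273.0
carton1 0.62 [527. 321.] [52. 51.] 1.1 x 501.0 553.0 y 295.0 346.0
dp [-0.509   0.0872 -0.0017] cur tool-y dir 1.2 twist(+ is cw from above) 0.2
```

Request:
{"method": "jog_arm", "body": {
  "dp": [
    [-0.04,0.007,0],
    [-0.055,0.01,0],
    [-0.058,0.01,0],
    [-0.058,0.01,0],
    [-0.058,0.01,0],
    [-0.058,0.01,0],
    [-0.058,0.01,0],
    [-0.058,0.01,0],
    [-0.04,0.008,0],
    [-0.025,0.003,0]
  ],
  "twist": [0,0,0,0,0,0,0,0,0,0],
  "jaw": 0.05
}}

```text
time: 44.75
tool_pos: [627.2, -272.1, 249.8]
tcp_rot: [-3.137, -0.002, 1.589]
contact_force: [0.2, 1.2, -0.0]
grip_width: 50.2
finger_force: 0.0
```

```bash
python3 -c "
from h import *
st();P=bot.camera_params('wrist');cv2.imwrite('pics/w10.png',bot.capture('wrist'))
for l in('front_holddown','back_holddown','base'):
  for m in bot.masks_of('wrist',l)[:2]:
    ys,xs=np.nonzero(m['pixels']);
    print(l,round(m['confidence'],2),np.round(m['bbox']),world('wrist',[[xs[i],ys[i]] for i in (xs.argmin(),xs.argmax(),ys.argmin(),ys.argmax())],102,P).round().tolist(),world('wrist',[[xs.mean(),ys.mean()]],40,P).round())
togo(628,-271,76,1)"
```

```text
t 44.75 tcp [ 627.2 -272.1  249.8] rot [-3.137e+00 -2.000e-03  1.589e+00] w 50.2 F [ 0.2  1.2 -0. ]
front_holddown 0.83 [104. 179. 121.  29.] [[373.0, -270.0], [485.0, -260.0], [456.0, -252.0], [376.0, -280.0]] [[ 385. -276.]]
back_holddown 0.6 [288. 178.  70.  24.] [[571.0, -256.0], [633.0, -263.0], [596.0, -249.0], [623.0, -274.0]] [[ 602. -270.]]
base 0.63 [205. 148. 136. 216.] [[474.0, -145.0], [588.0, -288.0], [572.0, -142.0], [582.0, -340.0]] [[ 512. -224.]]
dp [-0.0019  0.0012  0.1749] cur tool-y dir 1.1 twist(+ is cw from above) 0.1
```

Request:
{"method": "jog_arm", "body": {
  "dp": [
    [0.001,0,0.05],
    [0,0,0.06],
    [0,0,0.045],
    [0,0,0.019],
    [0,0,0]
  ],
  "twist": [0,0,0,0,0]
}}

```text
time: 45.58
tool_pos: [627.7, -267.8, 78.6]
tcp_rot: [-3.14, -0.001, 1.592]
contact_force: [0.2, 0.7, 1.2]
grip_width: 49.8
finger_force: 0.0
```

Request:
{"method": "jog_arm", "body": {
  "dp": [
    [0,0,0],
    [0,0,0],
    [0,0,0],
    [0,0,0]
  ],
  "twist": [0,0,0,0],
  "jaw": 0
}}

```text
time: 46.08
tool_pos: [625.6, -269.2, 79.9]
tcp_rot: [-3.137, -0.0, 1.592]
contact_force: [-9.6, -0.1, 13.9]
grip_width: 15.1
finger_force: 30.1
```

Request:
{"method": "jog_arm", "body": {
  "dp": [
    [0.0105,-0.0015,0],
    [0.0095,-0.0045,0],
    [0.008,-0.007,0],
    [0.0055,-0.009,0],
    [0.0025,-0.0105,0],
    [0,0,0]
  ],
  "twist": [0,0,0,0,0,0]
}}

```text
time: 46.82
tool_pos: [598.4, -228.9, 80.3]
tcp_rot: [3.133, -0.005, 1.593]
contact_force: [14.2, 16.8, -0.0]
grip_width: 15.1
finger_force: 30.0
```

Request:
{"method": "jog_arm", "body": {
  "dp": [
    [0,-0.004,0],
    [0,-0.002,0],
    [0,0,0],
    [0,0,0]
  ],
  "twist": [0,0,0,0]
}}

```text
time: 47.32
tool_pos: [592.7, -227.0, 80.3]
tcp_rot: [3.134, -0.008, 1.594]
contact_force: [14.6, 24.3, 2.3]
grip_width: 14.5
finger_force: 30.0
```

Request:
{"method": "jog_arm", "body": {
  "dp": [
    [0,0,0],
    [0,0,0],
    [0,0,-0.05],
    [0,0,-0.06],
    [0,0,-0.06],
    [-0.036,-0.054,0],
    [0,-0.054,0],
    [0,-0.054,0],
    [0,-0.052,0],
    [0,0,0]
  ],
  "twist": [0,0,0,0,0,0,0,0,0,0],
  "jaw": 0.05
}}

```text
time: 48.58
tool_pos: [374.4, -273.1, 249.7]
tcp_rot: [-3.141, 0.0, 1.587]
contact_force: [-0.4, -0.8, 0.0]
grip_width: 50.2
finger_force: 0.0
```

```bash
python3 -c "
from h import *
st();P=bot.camera_params('wrist');np.save('P1.npy',P,allow_pickle=True);a=bot.capture('wrist');cv2.imwrite('pics/w11.png',a)
for l in('front_holddown','back_holddown'):
  for m in bot.masks_of('wrist',l)[:2]:
    ys,xs=np.nonzero(m['pixels']);
    print(l,round(m['confidence'],2),np.round(m['bbox']),world('wrist',[[xs[i],ys[i]] for i in (xs.argmin(),xs.argmax(),ys.argmin(),ys.argmax())],102,P).round().tolist(),world('wrist',[[xs.mean(),ys.mean()]],40,P).round())
togo(380,-272,76,1)"
```

```text
t 48.58 tcp [ 374.4 -273.1  249.7] rot [-3.141  0.     1.587] w 50.2 F [-0.4 -0.8  0. ]
front_holddown 0.94 [341. 182.  69.  32.] [[371.0, -267.0], [433.0, -255.0], [404.0, -251.0], [377.0, -281.0]] [[ 403. -274.]]
back_holddown 0.92 [520. 170.  77.  64.] [[538.0, -280.0], [600.0, -233.0], [547.0, -223.0], [547.0, -285.0]] [[ 598. -252.]]
dp [0.0015 0.0019 0.1736] cur tool-y dir 1.1 twist(+ is cw from above) 0.1
```

View pics/w11.png

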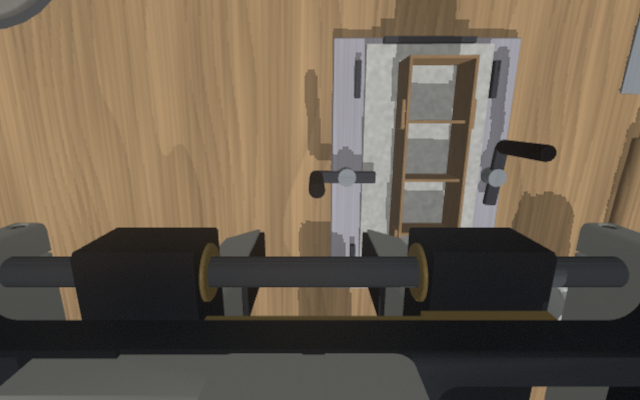

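The back bar lies nearly along the cradle edge, with its pivot at (496,177), nose at (489,203) and knob top at about (549,153). The front hold-down still points in, with its knob top at (317,188), and the box is empty.

```bash
python3 -c "
from h import *
P=np.load('P1.npy',allow_pickle=True).item()
w=world('wrist',[[489,203],[496,177],[503,148]],30,P);print(w); k=world('wrist',[[548,153],[317,189]],102,P);print(k)
for d in (w[2]-w[0],k[0]-w[1]): print('angle',np.arctan2(d[0],d[1])+.018)
im=cv2.imread('pics/w11.png');
print(w[1])
"
```

```text
[[ 584.74773896 -302.07332208]
 [ 588.25553416 -270.64253505]
 [ 591.0848985  -237.04454322]]
[[ 592.04345153 -235.16756495]
 [ 378.52716198 -272.66037477]]
angle 0.11514486798817594
angle 0.12437413454961606
[ 588.25553416 -270.64253505]
```

Request:
{"method": "jog_arm", "body": {
  "dp": [
    [0,0.002,0.05],
    [0,0,0.06],
    [0,0,0.045],
    [0,0,0.018],
    [0,0,0]
  ],
  "twist": [0,0,0,0,0]
}}

```text
time: 49.35
tool_pos: [379.7, -272.1, 74.6]
tcp_rot: [-3.139, -0.003, 1.592]
contact_force: [0.3, -0.7, 0.6]
grip_width: 49.9
finger_force: 0.0
```

Request:
{"method": "jog_arm", "body": {
  "dp": [
    [0,0,0],
    [0,0,0],
    [0,0,0],
    [0,0,0]
  ],
  "twist": [0,0,0,0],
  "jaw": 0
}}

```text
time: 49.85
tool_pos: [377.5, -272.4, 76.6]
tcp_rot: [-3.138, -0.001, 1.593]
contact_force: [-9.3, -0.6, 9.5]
grip_width: 15.1
finger_force: 30.1
```

Request:
{"method": "jog_arm", "body": {
  "dp": [
    [-0.0105,0.0015,0],
    [-0.0095,0.0045,0],
    [-0.008,0.007,0],
    [-0.0055,0.009,0],
    [-0.0025,0.0105,0],
    [0,0.003,0],
    [0,0,0]
  ],
  "twist": [0,0,0,0,0,0,0]
}}

```text
time: 50.72
tool_pos: [414.4, -312.4, 77.0]
tcp_rot: [-3.14, 0.007, 1.592]
contact_force: [-10.0, -16.2, 0.1]
grip_width: 15.2
finger_force: 30.0
```

Request:
{"method": "jog_arm", "body": {
  "dp": [
    [0,0,0],
    [0,0,0],
    [0,0,-0.05],
    [0,0,-0.06],
    [0,0,-0.06],
    [-0.05,-0.04,0],
    [0,0,0]
  ],
  "twist": [0,0,0,0,0,0,0],
  "jaw": 0.05
}}

```text
time: 51.6
tool_pos: [376.0, -359.7, 246.8]
tcp_rot: [3.141, 0.002, 1.588]
contact_force: [0.0, 0.3, -0.6]
grip_width: 49.9
finger_force: 0.0
```

```bash
python3 -c "
from h import *
st();P=bot.camera_params('wrist');a=bot.capture('wrist');cv2.imwrite('pics/w12.png',a)
for l in('front_holddown','back_holddown'):
  for m in bot.masks_of('wrist',l)[:2]:
    ys,xs=np.nonzero(m['pixels']);
    print(l,round(m['confidence'],2),np.round(m['bbox']),[(z,world('wrist',[[xs[i],ys[i]] for i in (xs.argmin(),xs.argmax(),ys.argmin(),ys.argmax())],z,P).round().tolist()) for z in(30,102)])
    r=cv2.minAreaRect(np.c_[xs,ys].astype(np.float32)); print(r)
"
```

```text
t 51.6 tcp [ 376.  -359.7  246.8] rot [3.141e+00 2.000e-03 1.588e+00] w 49.9 F [ 0.   0.3 -0.6]
front_holddown 0.97 [352. 105.  28.  78.] [(30, [[404.0, -274.0], [433.0, -311.0], [409.0, -242.0], [421.0, -322.0]]), (102, [[398.0, -277.0], [422.0, -307.0], [402.0, -252.0], [412.0, -316.0]])]
((348.7173767089844, 106.59103393554688), (77.4045639038086, 21.736265182495117), 81.11934661865234)
back_holddown 0.58 [534.  86.  88.  87.] [(30, [[577.0, -298.0], [651.0, -216.0], [641.0, -213.0], [590.0, -305.0]]), (102, [[538.0, -297.0], [598.0, -231.0], [590.0, -228.0], [548.0, -303.0]])]
((524.4046020507812, 77.7123031616211), (43.71430206298828, 118.13166046142578), 42.61405563354492)
```

```bash
python3 -c "
from h import *
a=bot.capture('top')
fit_tray()
for l,z in [('lid',114),('sheet',2),('base',18),('can',110),('mug',90),('honey',90)]:
    r=rect('top',l,z);print(l,r and (np.round(r[1][0]),np.round(r[1][1]),round(r[1][2],1)))
for m in bot.find_in('top','carton1'): print(np.round(m['bbox']),round(m['confidence'],2),world('top',m['bbox'][:2],96).round())
for m in bot.find_in('scene','carton1') if bot.capture('scene') is not None else []: print('scene',np.round(m['bbox']),round(m['confidence'],2))
print(pix('scene',[[528,320,50],[442,319,50],[529,236,50]]).round())"
```

```text
tray [482.8 278.2   1. ] iou 0.616 conf 0.72
lid (array([541.,   3.]), array([272.,  81.]), 2.5)
sheet (array([546.,   1.]), array([300., 130.]), 2.8)
base (array([ 503., -270.]), array([288., 141.]), 89.7)
can None
mug (array([ 664., -420.]), array([ 77., 115.]), 44.4)
honey (array([751.,  37.]), array([67., 82.]), 89.8)
[226. 242.  14.  19.] 0.68 [[436. 315.]]
[247. 219.  19.  12.] 0.53 [[523. 236.]]
[228. 220.  15.  21.] 0.5 [[519. 310.]]
scene [366. 180.  18.  23.] 0.89
scene [376. 174.  20.  22.] 0.57
scene [365. 166.  18.  17.] 0.55
scene [168. 249.  28.  39.] 0.41
scene [387. 157.  36.  22.] 0.27
[[377. 175.]
 [363. 167.]
 [364. 182.]]
```

Everything measured is in place: three cartons in separate places of the tray, the lid on the sheet, the base in its cradle and both hold-downs out. Handing the job in.

```bash
python3 -c "
from plant import bot
print(bot.close_job())"
```

```text
the job is handed in; nothing more can be done
None
```

The job is handed in, with no verdict returned. By my last measurements, the lid stands on the sheet, all three cartons are upright in separate tray places, the empty base is in its cradle, and both hold-downs are back out (back about 0.12 rad, front about 0.1 rad or less).

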